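# Lower the ratchet lamp arm over the popper and hold its switch

### The arm

A 6-joint arm with a two-finger parallel gripper is mounted at the origin on a cart in front of the work surface, level with it; the furniture and walls round the work are solid. World frame = base frame: x ahead of the robot, y to its left, z up, the work surface at z = 0. Lengths are in m, angles in rad, forces in N, time in s.
With the tool pointing down it reaches from about 0.225 to 0.875 m from the base axis. Payload 3.4 kg.
Tool frame: the origin (TCP) lies on the centre line of the jaws, within the pads' length; the fingertips stand 11 mm ahead of it and the grasp point (between the pads) lies 8 mm behind it; z points along the fingers, y is the line along which they close (so a half turn about z gives the same grasp; the last joint's range is limited). The gripper opens to 85 mm and grips with 20 to 120 N. Pads are 22 mm wide; open, the fingers measure 114 mm over their backs; the gripper's body (76 mm by 85 mm) begins 54 mm behind the grasp point. The pads swing forward as they close: fully open they stand 13 mm farther back than shut.
Start: joints at [-1.243, 0.276, 1.505, -0, 1.361, -0.121], TCP at [0.249, -0.518, 0.219] pointing down, gripper open.
Joint ranges: [-2.89, 2.89], [-0.75, 2.08], [0.22, 2.7], [-1.18, 4.32], [0.11, 2.71], [-2.7, 2.7]. Speed limits (rad/s): [2.57, 2.57, 3.14, 3.14, 3.14, 3.14].

### API

Orientations are given as a unit quaternion [w, x, y, z].
In Python, from rig import manip, eyes, job gives the robot as it stands.
- The arm moves only by the tool drive_tool, never from a script. Its argument "rows" is a list of rows, each a list of 3 entries, a list of its own where there are three numbers: the turn, a rotation vector about the world's x, y, z in rad, then the shift along the world's x, y, z in cm, then the finger opening in cm, from 0 to 8.54. A call has 1 to 8 rows; each row shifts and turns the commanded pose from where the row before left it; what a row does not reach is not made up. A row lasts 1/8 s, in which the tool goes at most 62.5 mm and 10.7 degrees, less where a joint would pass 70% of its speed; a pose out of reach is approached as far as the arm can. A call is refused whole if a number of a shift passes 6.25 or a number of a turn 0.188, either way. A call with a gripper value outside its range is refused whole. The fingers move at their own pace and stop on an object; "force" is the grip in N (left out, the last holds). Time passes only in rows, so rows that do not move let the fingers close. It gives the time, the measured TCP pose, the force, the opening and the grip force at its end, in the units of the state.
- manip.get_state(): the state, without advancing time (a new reading comes with each control period).
- eyes.get_image(name): name is "scene" or "top"; returns the picture (384x512x3 uint8, red, green, blue); there is no depth.
- eyes.get_calibration(name): a dict with "camera_matrix" (3x3 intrinsics, pixels), "view" (4x4, takes a point from world to camera coordinates). Camera axes: x right, y up, looking along -z (the intrinsics and any distortion apply to the point x, -y, -z); pixel columns grow to the right and rows downward; lengths in m; the calibration is good to about 2 mm. A picture is of the moment at which its call begins. get_calibration takes no time and is no camera call.
- job.sign_off(): hands the job in; it is judged then, once.
The state is a dict: "clock": time; "qpos": joint angles; "qd": joint speeds; "effort": joint torques, N m; "position": TCP position; "ee_rot": TCP orientation; "contact_force": force on the tool from outside, world axes, zero at the start; "moment": the same for the moment, N m; "width": finger opening in m; "gripper_force": force on a finger pad.
Only numpy, scipy, OpenCV 4.12 (cv2) and the standard library are available. Lean on these libraries where they do the work, as an engineer would, in place of code of your own. Each camera call takes 0.05 s, during which the arm holds its last target. There are 200 camera calls.

### The job

Cure the resin on the popper fly lying on the curing stand. With the fingertips, press the ribbed thumb paddle on the lamp arm's grip to free the ratchet pawl and, keeping it pressed, push the arm down past the teeth all the way to its stop, then let go so that the pawl drops back into the teeth. Only then press the button on the lamp's upper end fully down: it works only while it is held, so finish with it still held down. Pick nothing up, do not raise the arm further, and leave the bottle, hair stacker, thread spool and tin where they stand.

Things in the scene. Friction and masses are not known exactly. Their poses are not given: they have to be found in the camera images.
- stand: Curing stand fixed to the desk: grey base 260 x 120 mm, 12 high, with cork and the fly on it; at one end an upright toothed steel plate, 200 mm high, 8 thick. Origin: mid-width, 110 mm from the base's upright end, at desk level. x: level, from the upright towards the grip, roughly to the robot's right (world -y, up to 27 deg either way); z up. The arm swings in its x-z plane, y = 0.
- pivot (a point): The arm's pivot bolt in the upright plate, 65 mm behind the stand's origin along its x, 140 mm above the desk; its axis runs along the stand's y. The aluminium arm with a round black grip reaches 226 mm from here. At joint lamp_arm = q the arm's line through the pivot rises (q - 0.30) rad above the level along the stand's x.
- lamp_arm (a joint): Angle of the lamp arm, rad: 0 = down on its stop (sloping 0.30 below level, lamp upright), larger = raised; starts in a notch at about 0.8, limit 0.99. Teeth every 0.26 rad (play about 0.08 in each notch) stop it going down unless the paddle is pressed. Stiff pivot: it stays where it is left; about 4 to 6 N on the pressed paddle moves it down.
- paddle_pad (a point): Centre of the upper face of the ribbed steel thumb pad (26 mm along the arm, 22 wide) on the paddle's outer end, above the grip: press here. About 193 mm from the pivot along the arm's line, 21 mm above it when up, 13 mm when pressed. The face slopes up outward 0.20 rad from the arm when up and lies along it when pressed. Moves with paddle and arm.
- paddle (a joint): Thumb paddle, rad: 0 = up (sprung, pawl in the teeth), 0.22 = fully pressed. Hinged 156 mm from the pivot along the arm; the pad travels about 8 mm. The pawl clears the teeth at about 0.13. The spring takes 2 N at first, 4 N fully pressed, plus friction at the pawl. Let go, it springs back and the pawl drops in if over a notch, as with the arm on its stop.
- switch_top (a point): Centre of the top of the black rubber button (17 mm across, 8 mm proud) on the upper end of the UV lamp, a black tapered cylinder 29 x 72 mm clamped in the arm's round head 115 mm from the pivot. With the arm on its stop the button faces straight up, 140 mm above the desk. z: the button's outward direction.
- tail_switch (a joint): How far that button is pressed, m: 0 = out, 0.004 = fully down (about 4.5 N); it springs back when released.
- cement_bottle: Bystander: small cement bottle with a black cap, 26 mm across, 58 mm tall, loose, standing near the stand on the robot's side. Origin: centre of its underside.
- hair_stacker: Bystander: hair stacker, a two-part tube 26 mm across, 52 mm tall, loose, standing near the stand on the robot's side. Origin: centre of its underside.
- spool_5: Bystander: thread spool 25 mm across, 34 mm tall, loose, standing behind the grip's end. Origin: centre of its underside.
- wax_tin: Bystander: flat round tin 46 mm across, 17 mm tall, loose, behind the stand. Origin: centre of its underside.

How it is judged:
On the way, in this order (a step that is already met when the one before it is completed fails the run):
1. the paddle is pressed (pawl clear of the teeth) while the arm is still up (value of joint paddle above 0.13 rad and value of joint lamp_arm above 0.6 rad), for 0.05 s.
2. the arm is down on its stop and the paddle released, the pawl back in the teeth, the button not yet pressed (value of joint each of lamp_arm, paddle below 0.04 rad and value of joint tail_switch below 0.001 m), for 0.2 s.
At the end, for the whole second after the job is handed in: The arm is down within 0.04 rad of its stop, the paddle is back up (under 0.04 rad, pawl in the teeth), the button is held at least 3 mm down by the fingers, and the four bystanders are within 15 mm of where they stood (value of joint each of lamp_arm, paddle below 0.04 rad and value of joint tail_switch above 0.003 m and contact force between the fingers and lamp_arm above 1 N and distance of each of cement_bottle, hair_stacker, spool_5, wax_tin from where it was at the start of the episode below 0.015 m); the arm keeps its last pose, push and grip.
It fails at once if the button is pressed (over 1.5 mm) while the arm is still raised (over 0.1 rad) (value of joint tail_switch above 0.0015 m and value of joint lamp_arm above 0.1 rad).
It fails at once if the arm is raised beyond its starting notch (value of joint lamp_arm above 0.92 rad).
It fails at once if a bystander is pushed away, knocked over or carried off (over 30 mm) (distance of any of cement_bottle, hair_stacker, spool_5, wax_tin from where it was at the start of the episode above 0.03 m).
It also fails if it takes over 42 s, if anything falls off the work surface, if the arm or the gripper's body presses on something with over 40 N, if the wrist force passes 120 N, or if a joint passes its speed limit or range.

## Working session

There is one attempt and no reset: what is moved stays moved. The work goes in short steps, Python scripts to look and compute and a tool call to move; the robot and the scene stay as the last step left them, time stands still between calls to the robot, and variables do not carry over. Pictures are saved under pics/ and viewed, at most 10 in all, crops included, and the job is handed in when it is done.

Besides the shell and the picture viewer there is one more tool, called after "Request:" in YAML: its name, and indented under it one key for each argument. drive_tool: Moves the arm, as the interface text tells. Its arguments: {"type":"object","properties":{"rows":{"type":"array"},"force":{"type":"number"}},"required":["rows"]}

```bash
ls; mkdir -p pics
python3 - <<'E'
from rig import manip, eyes, job
import cv2,numpy as np
for n in ["scene","top"]:
    im=eyes.get_image(n); cv2.imwrite(f"pics/{n}0.png",cv2.resize(im[:,:,::-1],(768,576),interpolation=cv2.INTER_CUBIC)); cv2.imwrite(f"{n}_raw.png",im[:,:,::-1])
    c=eyes.get_calibration(n); print(n,c)
print(manip.get_state())
E
```

```text
pics
scene {'camera_matrix': array([[443.64156931,   0.        , 253.07590253],
       [  0.        , 443.64156931, 188.37868143],
       [  0.        ,   0.        ,   1.        ]]), 'view': array([[ 0.55304865, -0.8327926 ,  0.02436553, -0.27451088],
       [ 0.42367348,  0.30629788,  0.85245668, -0.31502937],
       [-0.71738272, -0.46112699,  0.52222977, -0.504473  ],
       [ 0.        ,  0.        ,  0.        ,  1.        ]])}
top {'camera_matrix': array([[377.54902187,   0.        , 257.7681772 ],
       [  0.        , 377.54902187, 191.67680455],
       [  0.        ,   0.        ,   1.        ]]), 'view': array([[ 0.0276028 , -0.99948582,  0.01631481,  0.00992794],
       [ 0.98286992,  0.03011187,  0.1818241 , -0.56742984],
       [-0.18222188,  0.01101648,  0.98319572, -0.86160875],
       [ 0.        ,  0.        ,  0.        ,  1.        ]])}
{'clock': 0.1, 'qpos': array([-1.24300206e+00,  2.76524915e-01,  1.50601396e+00,  9.52911449e-07,
        1.36074017e+00, -1.21006635e-01]), 'qd': array([ 0.00049604, -0.0014086 , -0.00340636, -0.00220855,  0.00020608,
        0.00219299]), 'effort': array([ 1.00248206e-03, -4.17699516e+01, -2.46405888e+01, -2.51801948e-04,
        5.82948749e-03,  1.60524769e-05]), 'position': array([ 0.24931059, -0.51757351,  0.21772719]), 'ee_rot': array([-8.38740600e-04,  9.74927371e-01,  2.22521708e-01, -8.65625400e-05]), 'contact_force': array([-0.28588185,  0.02993489,  0.15106341]), 'moment': array([-0.02123559, -0.00518193, -0.02208754]), 'gripper_force': 0.0, 'width': 0.08536214654886133}
```

View pics/scene0.png

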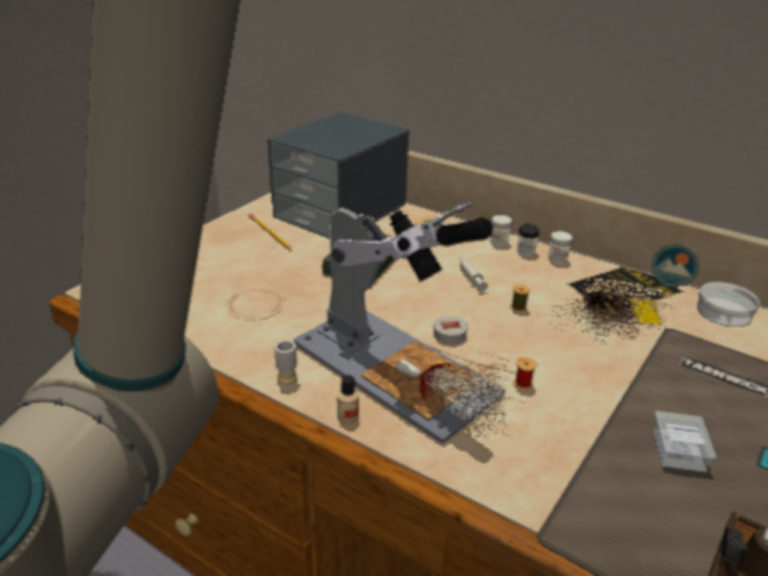

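View pics/top0.png

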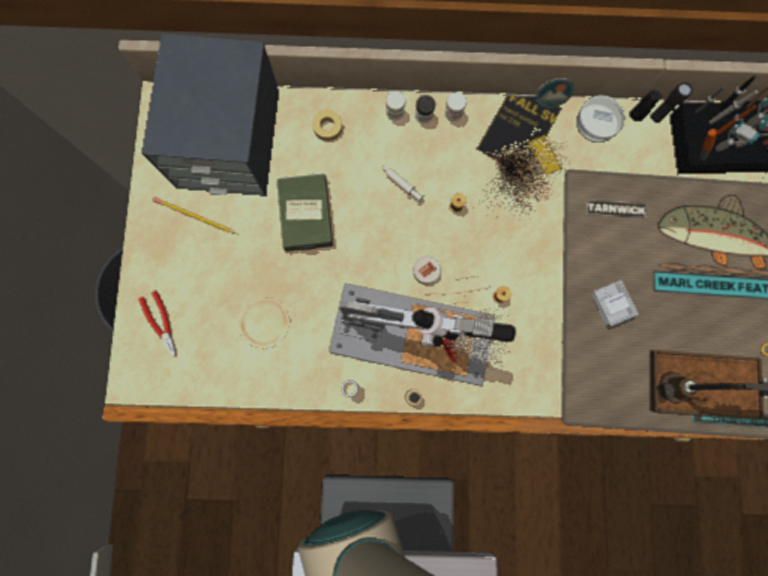

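The top view shows the base with its left corners near (344,284) and (331,353), right-front corner near (483,385), and the arm with the grip running right to (515,332). The scene view shows base corners at (296,338), (442,438) and (503,392). The bottle, stacker, tin and red spool are around it.

```bash
cat > h.py <<'E'
from rig import manip, eyes, job
import cv2,numpy as np
def ray(n,u,v):
    c=eyes.get_calibration(n);K=c["camera_matrix"];V=c["view"];R=V[:3,:3];t=V[:3,3]
    d=np.array([(u-K[0,2])/K[0,0],-(v-K[1,2])/K[1,1],-1]); return -R.T@t, R.T@d
def onz(n,u,v,z):
    o,d=ray(n,u,v); return o+d*(z-o[2])/d[2]
def proj(n,p):
    c=eyes.get_calibration(n);K=c["camera_matrix"];V=c["view"];q=V[:3,:3]@np.array(p)+V[:3,3]
    return np.array([K[0,0]*q[0]/-q[2]+K[0,2],K[1,1]*-q[1]/-q[2]+K[1,2]])
def two(a,b):
    (o1,d1),(o2,d2)=ray("scene",*a),ray("top",*b)
    s=np.linalg.lstsq(np.c_[d1,-d2],o2-o1,rcond=None)[0]
    p,q=o1+s[0]*d1,o2+s[1]*d2; return (p+q)/2,np.linalg.norm(p-q)
E
python3 - <<'E'
from h import *
np.set_printoptions(precision=4,suppress=True)
T=[(344,284),(331,353),(483,385)]; S=[(296,338),(442,438),(503,392)]
for p in T: print("top",onz("top",p[0]/1.5,p[1]/1.5,.012))
for p in S: print("scene",onz("scene",p[0]/1.5,p[1]/1.5,.012))
for n,p,z in [("bottle",(415,397),.058),("stacker",(350,388),.052),("spool",(503,294),.034),("tin",(427,269),.017)]:
    print(n,onz("top",p[0]/1.5,p[1]/1.5,z))
# masked base edges in top view
for n,x0,y0,x1,y1 in [("top",200,170,370,280),("scene",190,130,350,300)]:
    im=cv2.imread(n+"_raw.png")[y0:y1,x0:x1]
    k=(600/max(im.shape[:2])); im=cv2.resize(im,None,fx=4,fy=4,interpolation=cv2.INTER_CUBIC) 
    if n=="top": cv2.imwrite("pics/topcrop.png",im[:, :680])
    else: cv2.imwrite("pics/scenecrop.png",im[:600,:])
E
```

```text
top [0.5781 0.098  0.012 ]
top [0.4619 0.1146 0.012 ]
top [ 0.4169 -0.1362  0.012 ]
scene [0.4645 0.1124 0.012 ]
scene [ 0.4143 -0.1366  0.012 ]
scene [ 0.524  -0.1595  0.012 ]
bottle [ 0.3948 -0.0221  0.058 ]
stacker [0.4058 0.0792 0.052 ]
spool [ 0.5652 -0.1657  0.034 ]
tin [ 0.6072 -0.0412  0.017 ]
```

View pics/topcrop.png

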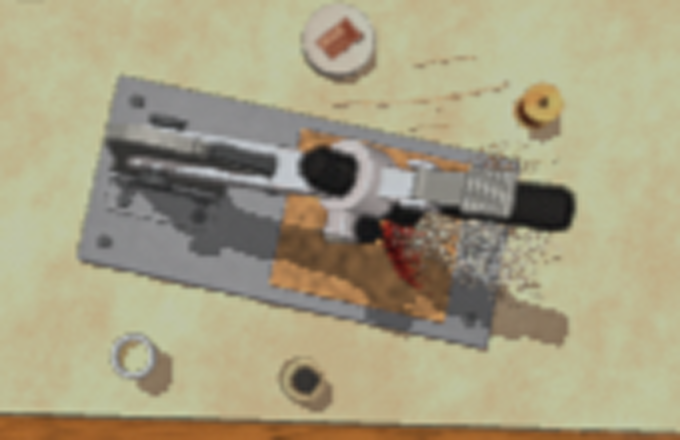

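View pics/scenecrop.png

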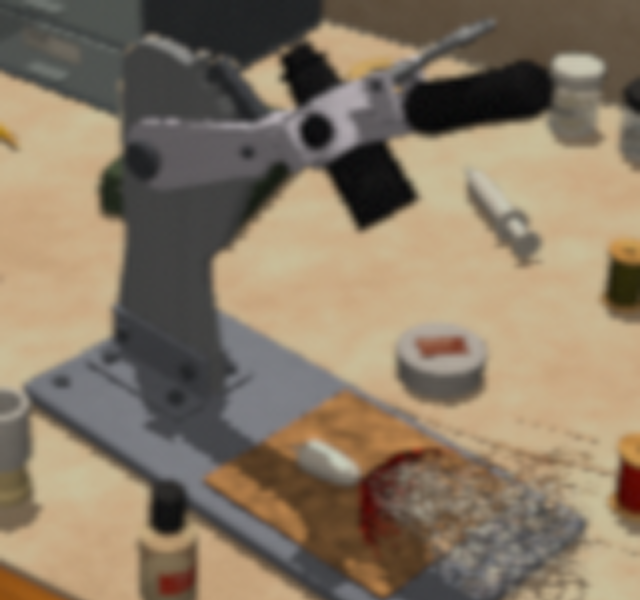

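```bash
cat >> h.py <<'E'
np.set_printoptions(precision=4,suppress=True)
O=np.array([.4995,-.0015,0]); th=np.arctan2(-.980,-.197)
def P(s,h,q,y=0):  # point s along arm, h above it
    e=np.array([np.cos(th),np.sin(th),0]); n=np.array([-e[1],e[0],0]); a=q-.30; z=np.array([0,0,1.])
    return O-.065*e+.14*z+s*(np.cos(a)*e+np.sin(a)*z)+h*(-np.sin(a)*e+np.cos(a)*z)+y*n
E
python3 - <<'E'
from h import *
for q in (.76,.8,.84):
  for nm,s,h in [("grip end",.226,0),("pad",.193,.021),("head",.115,0)]:
    p=P(s,h,q); print(q,nm,p,"scenecrop",(proj("scene",p)-[190,130])*4,"topcrop",(proj("top",p)-[200,170])*4)
for nm,p in [("pivot",P(0,0,0)),("plate",O-.065*np.array([np.cos(th),np.sin(th),0]))]: print(nm,p,(proj("scene",p)-[190,130])*4,(proj("top",p)-[200,170])*4)
# switch top in stand frame at q=0 : lamp upright
print("switch triang", two((300/4+190,55/4+130),(325/4+200,168/4+170)))
print("grip end triang", two((545/4+190,85/4+130),(572/4+200,210/4+170)), "pad", two((470/4+190,38/4+130),(492/4+200,190/4+170)))
E
```

```text
0.76 grip end [ 0.4724 -0.1363  0.2403] scenecrop [539.8217 102.833 ] topcrop [576.6443 221.2848]
0.76 pad [ 0.4801 -0.0982  0.2445] scenecrop [458.9552  58.3601] topcrop [497.6709 201.7922]
0.76 head [ 0.492  -0.0388  0.1911] scenecrop [335.2015 127.0069] topcrop [360.3856 186.1274]
0.8 grip end [ 0.4732 -0.1322  0.2484] scenecrop [533.0833  79.5732] topcrop [572.0249 217.6513]
0.8 pad [ 0.4809 -0.094   0.251 ] scenecrop [451.6039  39.3267] topcrop [491.2479 198.2272]
0.8 head [ 0.4924 -0.0367  0.1951] scenecrop [331.9289 116.5708] topcrop [357.078  184.2287]
0.84 grip end [ 0.4741 -0.1278  0.2562] scenecrop [525.5697  56.338 ] topcrop [566.5409 213.8192]
0.84 pad [ 0.4818 -0.0895  0.2572] scenecrop [443.6796  20.4652] topcrop [484.1002 194.5171]
0.84 head [ 0.4929 -0.0345  0.1991] scenecrop [328.3542 106.1664] topcrop [353.4039 182.2586]
pivot [0.5123 0.0622 0.14  ] [167.4154 146.8292] [164.7937 154.3299]
plate [0.5123 0.0622 0.    ] [167.5853 389.0009] [170.7393 184.8604]
switch triang (array([ 0.4969, -0.0182,  0.2165]), np.float64(0.0016122726963725682))
grip end triang (array([ 0.4778, -0.1341,  0.2446]), np.float64(0.0021764959655472403)) pad (array([ 0.4862, -0.0966,  0.2499]), np.float64(0.004675542721163703))
```

```bash
cat >> h.py <<'E'
O=np.array([.5008,-.0019,0]); th=np.arctan2(-.9836,-.18)
from scipy.spatial.transform import Rotation as Rn
def goal(s,h,q,tilt=None):  # TCP so that the tips are at s,h on the arm
    a=(q-.30) if tilt is None else tilt
    e=np.array([np.cos(th),np.sin(th),0]); z=np.array([0,0,1.])
    d=np.sin(a)*e-np.cos(a)*z; y=np.cos(a)*e+np.sin(a)*z
    return P(s,h,q)-.011*d, np.c_[np.cross(y,d),y,d]
def delta(g,st=None):
    st=st or manip.get_state(); R0=Rn.from_quat(np.roll(st["ee_rot"],-1)).as_matrix()
    return Rn.from_matrix(g[1]@R0.T).as_rotvec(), (g[0]-st["position"])*100
def rel(st=None):  # tips on arm plane: stand x from pivot, y, z and tool direction
    st=st or manip.get_state(); R0=Rn.from_quat(np.roll(st["ee_rot"],-1)).as_matrix()
    t=st["position"]+.011*R0[:,2]; e=np.array([np.cos(th),np.sin(th),0]); n=np.array([-e[1],e[0],0])
    w=t-P(0,0,0); return np.array([w@e,w@n,w[2]]), np.arctan2(R0[:,2]@e,-R0[2,2])
E
python3 - <<'E'
from h import *
for h in (.07,.045): 
  g=goal(.193,h,.8); print(g[0],*delta(g))
E
```

```text
[ 0.489  -0.0664  0.3036] [-0.5054 -0.0679 -0.6164] [23.9691 45.1204  8.5886]
[ 0.4868 -0.0782  0.2817] [-0.5054 -0.0679 -0.6164] [23.7534 43.9414  6.3947]
```

Request:
drive_tool:
  rows:
    - [[0,0,0],[0,0,5],0]
    - [[0,0,0],[0,0,5],0]
    - [[-0.084,-0.011,-0.103],[2.5,5,0.5],0]
    - [[-0.084,-0.011,-0.103],[2.5,5,0],0]
    - [[-0.084,-0.011,-0.103],[2.5,5,0],0]
    - [[-0.084,-0.011,-0.103],[2.5,5,0],0]
    - [[-0.084,-0.011,-0.103],[2.5,5,0],0]
    - [[-0.084,-0.011,-0.103],[2.5,5,0],0]
  force: 40

```text
clock: 1.1
position: [0.3881, -0.2409, 0.3227]
ee_rot: [0.225, 0.972, -0.065, -0.025]
contact_force: [1.0, -0.2, -0.5]
width: 0.0001
gripper_force: 0.0
```

Run:
```python
from h import *
print(*delta(goal(.193,.07,.8)),*delta(goal(.193,.045,.8)))
```

```text
[-0.0453 -0.0124 -0.0429] [10.091  17.45   -1.9089] [-0.0453 -0.0124 -0.0429] [ 9.8752 16.271  -4.1029]
```

Request:
drive_tool:
  rows:
    - [[0,0,0],[2.2,3.8,0],0]
    - [[0,0,0],[2.2,3.8,-0.5],0]
    - [[0,0,0],[2.3,3.8,-0.7],0]
    - [[0,0,0],[2.3,3.8,-0.7],0]
    - [[0,0,0],[0,0,0],0]
    - [[0,0,0],[0,0,0],0]

```text
clock: 1.85
position: [0.4776, -0.0906, 0.3032]
ee_rot: [0.224, 0.972, -0.063, -0.026]
contact_force: [-0.0, -0.4, 0.9]
width: 0.0002
gripper_force: 0.0
```

Run:
```python
from h import *
st=manip.get_state(); print(*delta(goal(.193,.035,.8)),st["contact_force"],rel())
ims=[]
for n,x0,y0 in [("top",240,160),("scene",230,80)]:
    im=eyes.get_image(n)[y0:y0+140,x0:x0+100,::-1]; ims.append(cv2.resize(im,None,fx=4,fy=4,interpolation=cv2.INTER_CUBIC))
    print(n,(proj(n,P(.193,.021,.8))-[x0,y0])*4, (proj(n,st["position"])-[x0,y0])*4)
cv2.imwrite("pics/c1.png",np.hstack(ims))
```

```text
[-0.0477 -0.0157 -0.046 ] [ 0.835   0.7747 -3.0262] [-0.0442 -0.4052  0.8587] (array([ 0.1613, -0.0068,  0.1533]), np.float64(0.45589006232058144))
top [332.7414 232.0541] [346.0372 232.3687]
scene [296.8523 237.1693] [291.1474 109.8649]
```

View pics/c1.png

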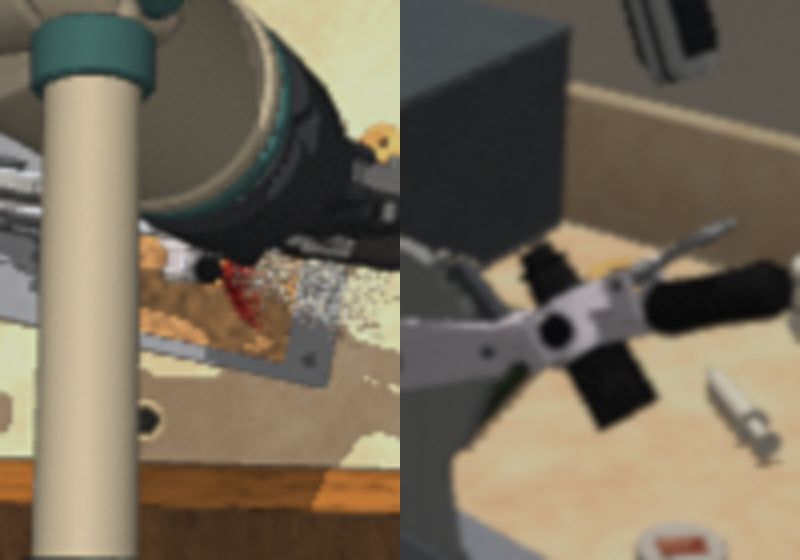

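The left crop (top) has the wrist hiding the pad; the right crop (scene) shows the closed fingertips at about (685,80) straight above the paddle pad at about (705,235), matching the prediction.

Request:
drive_tool:
  rows:
    - [[-0.024,-0.008,-0.023],[0.4,0.4,-0.8],0]
    - [[-0.024,-0.008,-0.023],[0.4,0.4,-0.8],0]
    - [[0,0,0],[0,0,-0.7],0]
    - [[0,0,0],[0,0,-0.7],0]
    - [[0,0,0],[0,0,0],0]
    - [[0,0,0],[0,0,0],0]

```text
clock: 2.7
position: [0.486, -0.0828, 0.2738]
ee_rot: [0.246, 0.965, -0.088, -0.021]
contact_force: [-0.3, -0.4, 0.4]
width: -0.0003
gripper_force: 0.0
```

Run:
```python
from h import *
st=manip.get_state(); print(*delta(goal(.193,.025,.8)),st["contact_force"],rel())
for h in (.021,.013,.01): print(goal(.193,h,.8)[0]-st["position"])
im=eyes.get_image("scene")[80:220,230:400,::-1]; cv2.imwrite("pics/c2.png",cv2.resize(im,None,fx=4,fy=4,interpolation=cv2.INTER_CUBIC))
```

```text
[-0.0001  0.0023  0.0006] [-0.0926 -0.4841 -0.9679] [-0.3415 -0.3773  0.4149] (array([0.1525, 0.0001, 0.1241]), np.float64(0.49949383722976837))
[-0.0013 -0.0067 -0.0132]
[-0.002  -0.0105 -0.0202]
[-0.0022 -0.0119 -0.0228]
```

View pics/c2.png

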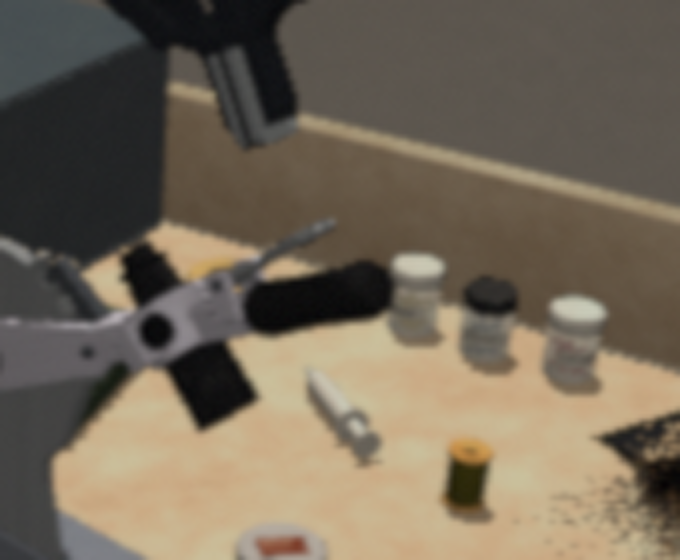

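Run:
```python
from h import *
st=manip.get_state(); R=Rn.from_quat(np.roll(st["ee_rot"],-1)).as_matrix()
for d in (-.02,-.01,0,.011): print(d,(proj("scene",st["position"]+d*R[:,2])-[230,80])*4)
for s in (.18,.193,.206):print((proj("scene",P(s,.021+.2*(s-.193),.8))-[230,80])*4)
```

```text
-0.02 [260.5157 121.231 ]
-0.01 [268.6552 146.654 ]
0 [276.751  171.9404]
0.011 [285.6063 199.599 ]
[274.3466 248.9661]
[296.8523 237.1693]
[320.0581 225.0055]
```

The tips sit at about (270,138) and the pad centre at (300,237): the visible gap is larger than computed, so I go down along the tool axis watching the force.

Request:
drive_tool:
  rows:
    - [[0,0,0],[-0.05,-0.25,-0.45],0]
    - [[0,0,0],[-0.05,-0.25,-0.45],0]
    - [[0,0,0],[-0.03,-0.15,-0.25],0]
    - [[0,0,0],[0,0,0],0]

```text
clock: 3.25
position: [0.4845, -0.0891, 0.2616]
ee_rot: [0.246, 0.965, -0.088, -0.022]
contact_force: [0.4, 0.1, 0.8]
width: -0.0002
gripper_force: 0.0
```

Request:
drive_tool:
  rows:
    - [[0,0,0],[-0.03,-0.14,-0.26],0]
    - [[0,0,0],[0,0,0],0]

```text
clock: 3.5
position: [0.4843, -0.0904, 0.2592]
ee_rot: [0.246, 0.965, -0.088, -0.022]
contact_force: [-1.1, 1.1, -0.3]
width: -0.0003
gripper_force: 0.0
```

Run:
```python
from h import *
st=manip.get_state(); print(st["contact_force"],rel(),*delta(goal(.193,.013,.8)))
im=eyes.get_image("scene")[80:220,230:400,::-1]; cv2.imwrite("pics/c3.png",cv2.resize(im,None,fx=4,fy=4,interpolation=cv2.INTER_CUBIC))
```

```text
[-1.0573  1.0717 -0.3225] (array([ 0.1602, -0.0003,  0.1095]), np.float64(0.4995453568087834)) [-0.0002  0.0014  0.0003] [-0.0262 -0.2897 -0.558 ]
```

View pics/c3.png

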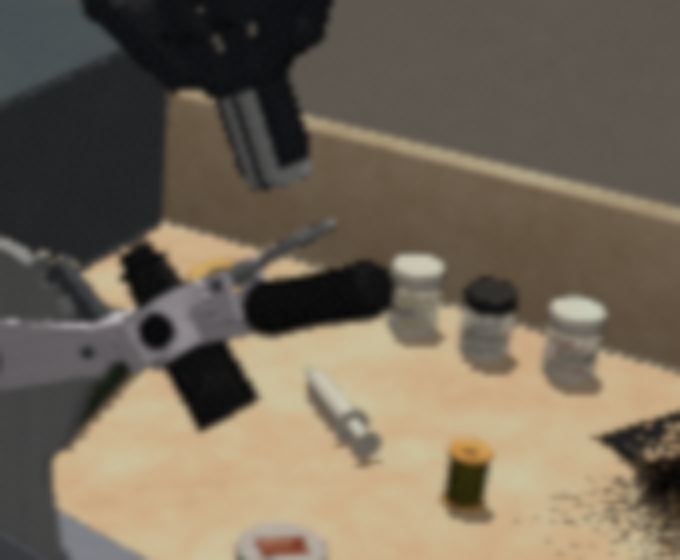

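The tips are at about (280,185), still around 20 mm short of the pad along the tool axis, so the visible tip lies behind my computed one. I continue to contact.

Request:
drive_tool:
  rows:
    - [[0,0,0],[-0.04,-0.23,-0.43],0]
    - [[0,0,0],[-0.04,-0.23,-0.43],0]
    - [[0,0,0],[0,0,0],0]

```text
clock: 3.92
position: [0.4833, -0.0951, 0.2502]
ee_rot: [0.246, 0.965, -0.088, -0.022]
contact_force: [1.9, -0.1, -1.1]
width: -0.0002
gripper_force: 0.0
```

Request:
drive_tool:
  rows:
    - [[0,0,0],[-0.03,-0.14,-0.26],0]
    - [[0,0,0],[0,0,0],0]

```text
clock: 4.18
position: [0.4832, -0.0964, 0.248]
ee_rot: [0.246, 0.965, -0.088, -0.022]
contact_force: [-0.0, 0.6, 0.2]
width: -0.0002
gripper_force: 0.0
```

Request:
drive_tool:
  rows:
    - [[0,0,0],[-0.03,-0.14,-0.26],0]
    - [[0,0,0],[0,0,0],0]

```text
clock: 4.42
position: [0.4829, -0.0978, 0.2453]
ee_rot: [0.246, 0.965, -0.088, -0.022]
contact_force: [-0.3, -0.4, -0.0]
width: -0.0002
gripper_force: 0.0
```

Run:
```python
from h import *
print(rel(),*delta(goal(.193,.013,.8)))
im=eyes.get_image("scene")[80:220,230:400,::-1]; cv2.imwrite("pics/c4.png",cv2.resize(im,None,fx=4,fy=4,interpolation=cv2.INTER_CUBIC))
```

```text
(array([ 0.1678, -0.0004,  0.0957]), np.float64(0.49953312405934724)) [-0.0002  0.0013  0.0003] [0.1198 0.4501 0.8266]
```

View pics/c4.png

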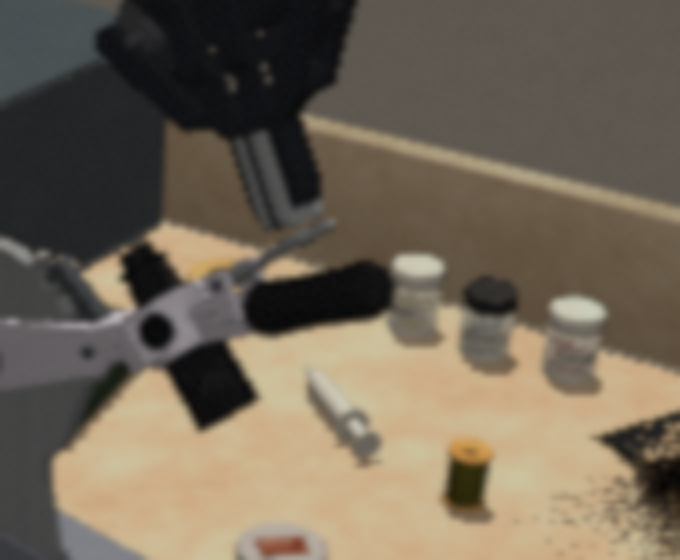

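The finger tips at about (290,225) are nearly touching the pad (270,250)–(335,222). I go on in 3 mm steps.

Request:
drive_tool:
  rows:
    - [[0,0,0],[-0.03,-0.14,-0.26],0]
    - [[0,0,0],[0,0,0],0]

```text
clock: 4.72
position: [0.483, -0.0993, 0.2431]
ee_rot: [0.246, 0.965, -0.088, -0.021]
contact_force: [0.1, 0.7, 2.6]
width: 0.0001
gripper_force: 1.0
```

Request:
drive_tool:
  rows:
    - [[0,0,0],[-0.03,-0.14,-0.26],0]
    - [[0,0,0],[0,0,0],0]

```text
clock: 4.97
position: [0.4826, -0.1004, 0.2403]
ee_rot: [0.246, 0.965, -0.088, -0.021]
contact_force: [0.0, 1.7, 1.5]
width: 0.0
gripper_force: 0.8
```

Request:
drive_tool:
  rows:
    - [[0,0,0],[-0.03,-0.14,-0.26],0]
    - [[0,0,0],[0,0,0],0]

```text
clock: 5.22
position: [0.4823, -0.1019, 0.2376]
ee_rot: [0.246, 0.965, -0.088, -0.021]
contact_force: [0.2, 0.6, 2.8]
width: -0.0
gripper_force: 1.7
```

Contact around TCP z 0.243, force as the paddle spring's. Press on to full travel.

Request:
drive_tool:
  rows:
    - [[0,0,0],[-0.03,-0.14,-0.26],0]
    - [[0,0,0],[0,0,0],0]

```text
clock: 5.48
position: [0.482, -0.1036, 0.2352]
ee_rot: [0.246, 0.965, -0.088, -0.021]
contact_force: [1.1, 0.9, 2.9]
width: -0.0005
gripper_force: 2.4
```

Request:
drive_tool:
  rows:
    - [[0,0,0],[-0.02,-0.07,-0.13],0]
    - [[0,0,0],[0,0,0],0]

```text
clock: 5.72
position: [0.4819, -0.1042, 0.2342]
ee_rot: [0.246, 0.965, -0.088, -0.021]
contact_force: [1.2, 0.4, 4.8]
width: 0.0
gripper_force: 2.4
```

Run:
```python
from h import *
print(manip.get_state()["contact_force"],rel(),*delta(goal(.193,.013,.8)))
im=eyes.get_image("scene")[80:220,230:400,::-1]; cv2.imwrite("pics/c5.png",cv2.resize(im,None,fx=4,fy=4,interpolation=cv2.INTER_CUBIC))
```

```text
[1.1535 0.4368 4.7763] (array([ 0.1743, -0.0002,  0.0845]), np.float64(0.4997355738384777)) [0.0002 0.0025 0.0001] [0.2175 1.0908 1.9438]
```

View pics/c5.png

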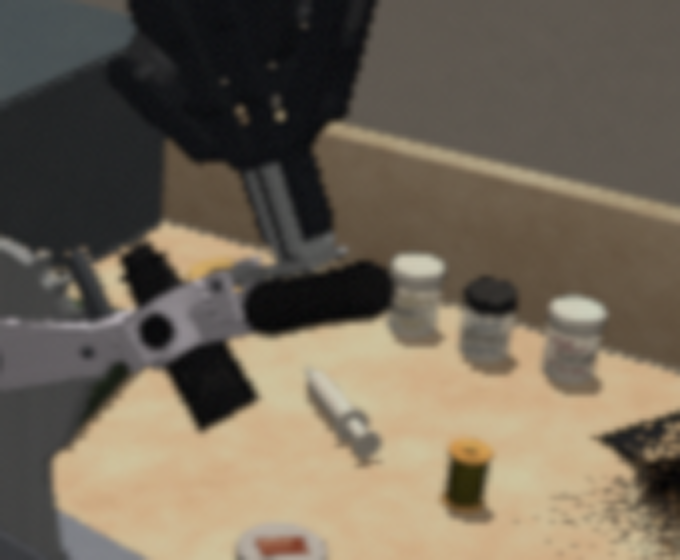

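The paddle lies flat on the grip with the arm still up (lamp and grip unmoved). Effective tip is 11 mm behind the TCP; I recompute with that and work out the downward arc.

```bash
sed -i 's/P(s,h,q)-.011\*d/P(s,h,q)+.011*d/; s/+.011\*R0/-.011*R0/' h.py
python3 - <<'E'
from h import *
st=manip.get_state(); print(rel(), *delta(goal(.193,.012,.8)))
qs=np.arange(.8,-.13,-.1)
g=[goal(.193,.011,q) for q in qs]
p=st["position"]
for q,a in zip(qs,g): print(round(q,2),(a[0]-p)*50); p=a[0]
E
```

```text
(array([ 0.1637, -0.0002,  0.1038]), np.float64(0.4996989790364655)) [0.0001 0.0024 0.0002] [ 0.0198  0.0041 -0.0741]
0.8 [ 0.0056 -0.0215 -0.0809]
0.7 [-0.0755 -0.4127 -0.8686]
0.6 [-0.0595 -0.3254 -0.9061]
0.5 [-0.043  -0.2347 -0.9346]
0.4 [-0.0259 -0.1418 -0.9538]
0.3 [-0.0087 -0.0474 -0.9634]
0.2 [ 0.0087  0.0474 -0.9634]
0.1 [ 0.0259  0.1418 -0.9538]
0.0 [ 0.043   0.2347 -0.9346]
-0.1 [ 0.0595  0.3254 -0.9061]
```

Request:
drive_tool:
  rows:
    - [[0,0,0],[0,0,-0.15],0]
    - [[0.049,-0.009,0],[-0.08,-0.41,-0.87],0]
    - [[0.049,-0.009,0],[-0.07,-0.41,-0.87],0]
    - [[0.049,-0.009,0],[-0.06,-0.33,-0.91],0]
    - [[0.049,-0.009,0],[-0.06,-0.33,-0.91],0]
    - [[0,0,0],[0,0,0],0]

```text
clock: 6.52
position: [0.479, -0.1194, 0.1969]
ee_rot: [0.149, 0.985, -0.091, -0.012]
contact_force: [0.7, 0.0, 4.9]
width: 0.0
gripper_force: 2.3
```

Run:
```python
from h import *
st=manip.get_state();print(st["contact_force"],rel(),*delta(goal(.193,.011,.6)))
im=eyes.get_image("scene")[80:220,230:400,::-1]; cv2.imwrite("pics/c6.png",cv2.resize(im,None,fx=4,fy=4,interpolation=cv2.INTER_CUBIC))
```

```text
[0.7424 0.0411 4.8761] (array([ 0.1813, -0.0003,  0.0674]), np.float64(0.2997349279616234)) [0.0002 0.0028 0.0026] [0.028  0.0101 0.0167]
```

View pics/c6.png

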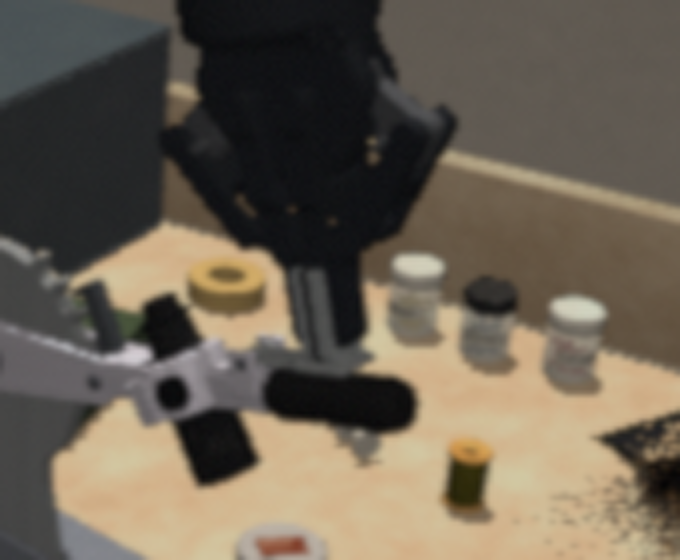

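The arm has followed down about one tooth (grip now at (340,398)), with the paddle still pressed under the fingers at about 5 N. I continue along the arc.

Request:
drive_tool:
  rows:
    - [[0.049,-0.009,0],[-0.04,-0.23,-0.95],0]
    - [[0.049,-0.009,0],[-0.04,-0.23,-0.95],0]
    - [[0.049,-0.009,0],[-0.03,-0.14,-0.96],0]
    - [[0.049,-0.009,0],[-0.03,-0.14,-0.96],0]
    - [[0.049,-0.009,0],[-0.01,-0.05,-0.96],0]
    - [[0.049,-0.009,0],[-0.01,-0.05,-0.96],0]
    - [[0.049,-0.009,0],[0.01,0.05,-0.96],0]
    - [[0.049,-0.009,0],[0.01,0.05,-0.96],0]

```text
clock: 7.58
position: [0.4779, -0.1262, 0.1204]
ee_rot: [-0.049, 0.995, -0.09, 0.006]
contact_force: [-0.7, -1.5, 6.2]
width: -0.0002
gripper_force: 3.3
```

Run:
```python
from h import *
st=manip.get_state();print(st["contact_force"],rel(),*delta(goal(.193,.011,.2)),*delta(goal(.193,.011,0)))
```

```text
[-0.6988 -1.5391  6.2326] (array([ 0.1925, -0.0001, -0.0086]), np.float64(-0.09880369422695855)) [0.0016 0.002  0.0004] [-0.0005 -0.0635  0.031 ] [ 0.1983 -0.034   0.0007] [ 0.1373  0.6896 -3.7458]
```

Tracking well. On to the stop.

Request:
drive_tool:
  rows:
    - [[0.049,-0.009,0],[0.03,0.14,-0.95],0]
    - [[0.049,-0.009,0],[0.03,0.14,-0.95],0]
    - [[0.049,-0.009,0],[0.04,0.23,-0.93],0]
    - [[0.049,-0.009,0],[0.04,0.23,-0.93],0]
    - [[0,0,0],[0,0,0],0]

```text
clock: 8.2
position: [0.4792, -0.1188, 0.0829]
ee_rot: [-0.148, 0.985, -0.091, 0.014]
contact_force: [-0.2, -1.6, 6.7]
width: 0.0004
gripper_force: 3.5
```

Request:
drive_tool:
  rows:
    - [[0,0,0],[0.02,0.1,-0.3],0]
    - [[0,0,0],[0,0,0],0]

```text
clock: 8.45
position: [0.4796, -0.1187, 0.0823]
ee_rot: [-0.147, 0.985, -0.089, 0.015]
contact_force: [-5.9, -5.7, 24.5]
width: 0.0003
gripper_force: 12.5
```

Request:
drive_tool:
  rows:
    - [[0,0,0],[0.02,0.1,-0.3],0]
    - [[0,0,0],[0,0,0],0]

```text
clock: 8.7
position: [0.4798, -0.1185, 0.0817]
ee_rot: [-0.146, 0.985, -0.088, 0.015]
contact_force: [-12.2, -10.0, 41.0]
width: 0.0001
gripper_force: 21.4
```

The stop is reached (force jumps at constant position). Release along the tool axis.

Request:
drive_tool:
  rows:
    - [[0,0,0],[-0.05,-0.3,0.95],0]
    - [[0,0,0],[-0.1,-0.6,1.9],0]
    - [[0,0,0],[-0.1,-0.6,1.9],0]
    - [[0,0,0],[0,0,3],0]
    - [[0,0,0],[0,0,3],0]
    - [[0,0,0],[0,0,0],0]

```text
clock: 9.45
position: [0.4775, -0.1315, 0.1852]
ee_rot: [-0.147, 0.985, -0.089, 0.015]
contact_force: [0.2, 0.3, -0.1]
width: 0.0001
gripper_force: 0.0
```

Run:
```python
from h import *
st=manip.get_state();print(st["clock"],st["contact_force"],st["qpos"],rel())
e=np.array([np.cos(th),np.sin(th),0]); n=np.array([-e[1],e[0],0])
# plate extents: rays cut with plane y=0 of the stand
def onplane(c,u,v,y=0):
    o,d=ray(c,u,v); p0=P(0,0,0)+y*n; w=o+d*((p0-o)@n)/(d@n)-P(0,0,0); return np.array([w@e,w[2]+.14])
im0=cv2.imread("scene_raw.png")
for c in [(150,38),(205,60),(225,65),(265,95),(215,230),(290,185)]: print(c,onplane("scene",c[0]/4+190,c[1]/4+130,-.004))
b=P(0,0,0)+.110*e; 
for c in("scene","top"): print(c,"switch px",proj(c,b),"grip end",proj(c,P(.226,0,0)),"head",proj(c,P(.115,0,0,-.02)))
im=eyes.get_image("scene")[:,:,::-1]; cv2.imwrite("after.png",im)
# dark (black rubber) components near the arm
m=((im.max(2)<60)*255).astype(np.uint8); k,l,s,ce=cv2.connectedComponentsWithStats(m)
for i in range(1,k):
    if s[i,4]>40 and 230<ce[i][0]<390 and 100<ce[i][1]<280: print(s[i],ce[i])
```

```text
9.45 [ 0.2108  0.3017 -0.0848] [-0.6189  0.2213  1.7103  0.2768  1.3445  1.0523] (array([0.1999, 0.0004, 0.0557]), np.float64(-0.29678846889109256))
(150, 38) [-0.0075  0.1945]
(205, 60) [0.0277 0.196 ]
(225, 65) [0.04   0.1979]
(265, 95) [0.0643 0.1923]
(215, 230) [0.0355 0.1119]
(290, 185) [0.0807 0.1547]
scene switch px [276.2205 189.0073] grip end [321.9801 247.396 ] head [267.5167 209.8616]
top switch px [291.1311 219.0825] grip end [332.8227 231.7395] head [287.7934 229.4674]
[ 307   58   97  124 5952] [351.4785 120.8881]
[ 225   88   47   60 1995] [249.3429 118.8571]
[251 161  16  28 159] [258.5597 174.3082]
[382 185  14  10  55] [388.3273 189.4545]
[269 188  11  17 145] [274.4966 196.3793]
[342 196   9  10  63] [345.9206 200.7143]
[266 212  15  19 206] [272.1893 222.0971]
[290 222  33  30 379] [306.8892 237.1583]
[228 251   9  12  87] [231.8391 256.4253]
```

The switch blob top is at (274,188) (predicted (276,189)) and the grip blob ends at (322,248) (predicted (322,247)), so the arm is on its stop. Now to the button.

```bash
cat >> h.py <<'E'
def gsw(z,tilt=-.15,x=.110):
    e=np.array([np.cos(th),np.sin(th),0]); g=goal(0,0,0,tilt)
    g[0][:]+=x*e+np.array([0,0,z-.14]); return g
E
python3 - <<'E'
from h import *
for z in (.19,.17,.145): print(*delta(gsw(z)))
# two-view fix of the button: dark blob in top view at predicted place
im=eyes.get_image("top")[:,:,::-1]; 
print(im[205:235:2,275:305:2].max(2))
E
```

```text
[-0.145   0.0274  0.0005] [ 1.6378  8.6603 -0.4712]
[-0.145   0.0274  0.0005] [ 1.6378  8.6603 -2.4712]
[-0.145   0.0274  0.0005] [ 1.6378  8.6603 -4.9712]
[[155 184 171 159 172 161 162 184 164 128 141 143 144 142 138]
 [189 191 176 174 186 195 196 187 186 178 160 178 173 139 139]
 [196 171 177 188 180 178 175 181 189 187 193 186 193 183 182]
 [156 147 176 186 175 155 183 179 185 195 197 196 183 184 196]
 [203 191 187 174 182 206 206 206 203 197 195 186 167 185 191]
 [202 201 203 203 200 138  55  45  86 191 191 195 181 179 177]
 [205 203 201 201 175  47  39  38  36  83 198 180 182 174 182]
 [207 204 203 202 131  30  41  38  39  57 194 174 160 143 134]
 [147 191 204 206 134  30  32  41  30 107 205 184 201 198 187]
 [134 167 124 169 191  74  27  31  61 151 193 185 202 201 202]
 [108 121 110 102 205 194 129 139 155 178 137 192 201 203 202]
 [114 115 105  99 105 195 204 204 170 116  85  82 105 139 162]
 [102 115 113 113 142 206 198 146  66  82  73  75  80  86 106]
 [ 94 111 127 104 178 208 206  91  39  88 113  75  73  79 105]
 [150 159 110 114 114 121 141  66  29 102 112  93  82 115 118]]
```

Run:
```python
from h import *
p,r=two((274.5,190.7),(288.7,219)); e=np.array([np.cos(th),np.sin(th),0]); n=np.array([-e[1],e[0],0])
w=p-P(0,0,0); print(p,r,w@e,w@n)
for z in (.175,.145): print(*delta(gsw(z,x=.107)))
```

```text
[ 0.4936 -0.0419  0.1345] 0.0010102593950457172 0.10559646196086322 0.00015581874937500712
[-0.146   0.0259  0.0008] [ 1.7453  8.9332 -1.8915]
[-0.146   0.0259  0.0008] [ 1.7453  8.9332 -4.8915]
```

Request:
drive_tool:
  rows:
    - [[-0.0365,0.0065,0],[0.43,2.23,-0.1],0]
    - [[-0.0365,0.0065,0],[0.44,2.23,-0.1],0]
    - [[-0.0365,0.0065,0],[0.44,2.23,-0.1],0]
    - [[-0.0365,0.0065,0],[0.44,2.24,-0.1],0]
    - [[0,0,0],[0,0,-1],0]
    - [[0,0,0],[0,0,-1],0]
    - [[0,0,0],[0,0,-1],0]
    - [[0,0,0],[0,0,0],0]

```text
clock: 10.55
position: [0.4934, -0.0431, 0.1486]
ee_rot: [-0.074, 0.993, -0.091, 0.007]
contact_force: [-0.3, 0.2, -0.4]
width: 0.0001
gripper_force: 0.0
```

Run:
```python
from h import *
st=manip.get_state();print(st["clock"],st["contact_force"],rel(),*delta(gsw(.14,x=.107)))
```

```text
10.55 [-0.3032  0.1966 -0.3555] (array([0.1085, 0.0001, 0.0195]), np.float64(-0.1496657164184615)) [ 0.0002 -0.0007  0.0027] [ 0.0139  0.1466 -1.9485]
```

Request:
drive_tool:
  rows:
    - [[0,0,0],[0,0.1,-0.6],0]
    - [[0,0,0],[0,0,-0.6],0]
    - [[0,0,0],[0,0,0],0]

```text
clock: 10.92
position: [0.494, -0.0415, 0.1376]
ee_rot: [-0.074, 0.993, -0.091, 0.007]
contact_force: [-0.5, -0.2, 0.3]
width: 0.0003
gripper_force: 0.0
```

Request:
drive_tool:
  rows:
    - [[0,0,0],[0,0,-0.3],0]
    - [[0,0,0],[0,0,0],0]

```text
clock: 11.18
position: [0.4943, -0.0415, 0.135]
ee_rot: [-0.074, 0.993, -0.091, 0.008]
contact_force: [0.0, -0.5, -0.0]
width: 0.0
gripper_force: 0.0
```

Request:
drive_tool:
  rows:
    - [[0,0,0],[0,0,-0.3],0]
    - [[0,0,0],[0,0,0],0]

```text
clock: 11.42
position: [0.4942, -0.0414, 0.1318]
ee_rot: [-0.074, 0.993, -0.091, 0.008]
contact_force: [-0.4, 0.8, -0.0]
width: -0.0
gripper_force: 0.0
```

Request:
drive_tool:
  rows:
    - [[0,0,0],[0,0,-0.2],0]
    - [[0,0,0],[0,0,0],0]

```text
clock: 11.68
position: [0.4942, -0.0415, 0.1299]
ee_rot: [-0.074, 0.993, -0.091, 0.008]
contact_force: [-0.3, 1.4, -0.2]
width: -0.0002
gripper_force: 0.0
```

Request:
drive_tool:
  rows:
    - [[0,0,0],[0,0,-0.15],0]
    - [[0,0,0],[0,0,0],0]

```text
clock: 11.92
position: [0.4943, -0.0415, 0.1284]
ee_rot: [-0.074, 0.993, -0.091, 0.008]
contact_force: [-0.3, -0.1, -0.2]
width: -0.0002
gripper_force: 0.0
```

Request:
drive_tool:
  rows:
    - [[0,0,0],[0,0,-0.15],0]
    - [[0,0,0],[0,0,0],0]

```text
clock: 12.18
position: [0.4945, -0.0416, 0.1271]
ee_rot: [-0.074, 0.993, -0.091, 0.008]
contact_force: [-0.1, 0.4, 1.0]
width: -0.0001
gripper_force: 0.6
```

Request:
drive_tool:
  rows:
    - [[0,0,0],[0,0,-0.15],0]
    - [[0,0,0],[0,0,0],0]

```text
clock: 12.42
position: [0.4945, -0.0416, 0.1257]
ee_rot: [-0.074, 0.993, -0.091, 0.008]
contact_force: [-0.1, -0.3, 2.9]
width: -0.0001
gripper_force: 1.2
```

Request:
drive_tool:
  rows:
    - [[0,0,0],[0,0,-0.15],0]
    - [[0,0,0],[0,0,0],0]

```text
clock: 12.68
position: [0.4945, -0.0415, 0.1242]
ee_rot: [-0.074, 0.993, -0.091, 0.008]
contact_force: [-0.5, -1.0, 3.4]
width: 0.0002
gripper_force: 1.8
```

Contact began near z 0.1277; the force rises like the button's spring. Press on to the end of travel.

Request:
drive_tool:
  rows:
    - [[0,0,0],[0,0,-0.12],0]
    - [[0,0,0],[0,0,0],0]

```text
clock: 12.92
position: [0.4945, -0.0416, 0.1233]
ee_rot: [-0.074, 0.993, -0.091, 0.008]
contact_force: [-1.0, -0.8, 5.5]
width: 0.0001
gripper_force: 3.0
```

Request:
drive_tool:
  rows:
    - [[0,0,0],[0,0,-0.1],0]
    - [[0,0,0],[0,0,0],0]
    - [[0,0,0],[0,0,0],0]

```text
clock: 13.3
position: [0.4946, -0.0416, 0.1231]
ee_rot: [-0.074, 0.993, -0.091, 0.008]
contact_force: [-2.0, 0.1, 11.6]
width: 0.0
gripper_force: 5.6
```

The button has bottomed (11.6 N with no more travel). A quick numeric check of the paddle and bystanders before handing in.

Run:
```python
from h import *
a=cv2.imread("scene_raw.png").astype(int); b=eyes.get_image("scene")[:,:,::-1].astype(int)
for nm,p in [("bottle",(.3948,-.0221,.03)),("stacker",(.4058,.0792,.03)),("spool",(.5652,-.1657,.017)),("tin",(.6072,-.0412,.01))]:
    u,v=proj("scene",p).astype(int); print(nm,np.abs(a-b)[v-10:v+10,u-9:u+9].mean())
c=b.astype(int)
for s in (.187,.193,.199):
    for h in (.025,.021,.017,.013,.009):
        u,v=proj("scene",P(s,h+(.2*(s-.193)),0,-.008)).round().astype(int); print(s,h,(u,v),c[v,u])
```

```text
bottle 4.522222222222222
stacker 4.939814814814815
spool 4.991666666666666
tin 30.534259259259258
0.187 0.025 (np.int64(306), np.int64(225)) [81 83 82]
0.187 0.021 (np.int64(306), np.int64(227)) [83 84 85]
0.187 0.017 (np.int64(305), np.int64(228)) [78 79 79]
0.187 0.013 (np.int64(304), np.int64(230)) [23 23 23]
0.187 0.009 (np.int64(303), np.int64(231)) [18 18 18]
0.193 0.025 (np.int64(309), np.int64(227)) [83 85 85]
0.193 0.021 (np.int64(309), np.int64(228)) [84 86 86]
0.193 0.017 (np.int64(308), np.int64(230)) [80 82 83]
0.193 0.013 (np.int64(307), np.int64(231)) [43 44 43]
0.193 0.009 (np.int64(306), np.int64(233)) [18 18 18]
0.199 0.025 (np.int64(312), np.int64(229)) [80 81 82]
0.199 0.021 (np.int64(311), np.int64(230)) [81 83 83]
0.199 0.017 (np.int64(311), np.int64(232)) [79 81 81]
0.199 0.013 (np.int64(310), np.int64(233)) [39 40 40]
0.199 0.009 (np.int64(309), np.int64(235)) [17 16 17]
```

The grey pad shows at its "up" height, and bottle, stacker and spool are unchanged; the tin's patch differs only because the lowered arm now stands in that line of sight (nothing came near it). Handing in.

Run:
```python
from rig import manip, job
print(manip.get_state()["contact_force"]); print(job.sign_off())
```

```text
[-2.82994502 -0.46278098 10.86578308]
the job is handed in; nothing more can be done
None
```

The job is handed in, with no verdict returned: the arm was lowered to its stop with the paddle pressed, the paddle released, and the button held down at about 11 N. The bottle, stacker and spool look unmoved; I couldn't check the tin in the scene camera, but I judged that nothing came near it.

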